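# Roll a turned blank into the carving V-block and butt it against the stop

## Task

Gently roll the round wooden blank across the bench and up the ramp into the groove of the V-block, pushing it from its side with the fingers and never picking it up. Then push on the end of the blank to slide it along the groove until it butts against the end stop, and take the hand away. Leave the mallet, the rectangular offcut and the jar of pencils alone.

Things in the scene. Friction and masses are not known exactly. Their poses are not given: they have to be found in the camera images.
- blank: Smooth waxed light-wood round bar, diameter 50 mm, length 160 mm, 0.2 to 0.4 kg, loose, lying on its side on the bench, before the ramp, 125 to 200 mm from the groove line and nearly parallel to it. Origin on its axis at mid length; x axis along the bar, y and z turn as it rolls. It rolls freely and may run on by itself. Pushed above mid height it can wedge on the ramp.
- vblock: Light-wood V-block fixed to the bench, 240 mm long, open at its -x end. Origin on the bench under the middle of the groove; x runs along the groove to the end stop, y from the ramp side to the back, z up. A bar seated in the groove has its axis at y = 0, 32 mm above the bench, and its middle at x = +40 mm when it butts against the stop.
- ramp_foot (a point): Middle of the ramp's lower edge, flush with the bench, at y = -94 mm of the V-block. The ramp, 240 mm long, rises evenly to 12 mm height at y = -24 mm; a flat land at that height follows to y = -16 mm, where the groove begins. Axes as the V-block's.
- groove (a point): Middle of the groove's lowest line, 3 mm above the bench, x = y = 0 of the V-block. From it both sides rise at 30 degrees: to 12 mm height at the land (y = -16 mm), to 24 mm at the back (y = +36 mm), where a flat rail runs on to y = +48 mm. Axes as the V-block's.
- stop (a point): Point on the face of the dark-wood end stop, at x = +120 mm, y = 0 of the V-block, 32 mm above the bench. The stop is an upright plate across the groove, 15 mm thick, 50 mm high, from y = -30 to +50 mm. Axes as the V-block's.
- mallet: Dark-wood carver's mallet lying on the bench, 220 mm long, round head 56 mm across, handle 24 mm. Origin on the bench below where the handle meets the head; x axis towards the head. Bystander.
- offcut: Dark-wood offcut, a rectangular block 90 x 55 x 40 mm, origin at the centre of its underside. Bystander.
- jar: White ceramic jar with pencils, 76 mm across, 95 mm high (200 mm with the pencils), origin at the centre of its underside. Bystander.
Things that resemble listed ones, but are neither listed nor needed, are in the scene too. What is shaped like the blank but pink or purple is not meant.

How it is judged (in metres and radians):
On the way, in this order (a step that is already met when the one before it is completed fails the run):
1. the blank rolls up the ramp, turning and borne by the V-block (y of blank in the frame of vblock between -0.085 and -0.017 m and angular speed of blank above 0.3 rad/s and contact force between blank and vblock above 0.3 N), for 0.05 s.
2. the blank lies in the groove (y of blank in the frame of vblock between -0.005 and 0.005 m and height (world z) of blank below 0.0345 m), for 0.2 s.
At the end, for the whole second after the job is handed in: The blank rests in the groove of the V-block (axis within 4 mm of the groove line and at 29 to 34.5 mm height, parallel within 0.05 rad), its end within 4 mm of the end stop, at rest (y of blank in the frame of vblock between -0.004 and 0.004 m and height (world z) of blank between 0.029 and 0.0345 m and x of blank in the frame of vblock between 0.036 and 0.043 m and angle between the x axis of blank and the x axis of vblock, either way round below 0.05 rad and linear speed of blank below 0.01 m/s); the robot touches nothing.
It fails at once if the blank is lifted off the bench, the ramp or the groove (height (world z) of blank above 0.047 m or (y of blank in the frame of vblock below -0.11 m and height (world z) of blank above 0.035 m)).
It fails at once if the blank is flung (faster than 0.6 m/s) (linear speed of blank above 0.6 m/s).
It fails at once if the mallet, the offcut or the jar is moved by more than 15 mm (distance of any of mallet, offcut, jar from where it was at the start of the episode above 0.015 m).
It also fails if it takes over 54 s, if anything falls off the work surface, if the arm or the gripper's body presses on something with over 40 N, if the wrist force passes 120 N, or if a joint passes its speed limit or range.

## Robot

A 6-joint arm with a two-finger parallel gripper is mounted at the origin on the work surface. World frame = base frame: x ahead of the robot, y to its left, z up, the work surface at z = 0. Lengths are in mm, angles in rad, forces in N, time in s.
With the tool pointing down it reaches from about 325 to 750 mm from the base axis. Payload 7.6 kg.
Tool frame: the origin (TCP) lies at the very end of the fingers, on their centre line; the grasp point (between the pads) lies 19 mm behind it; z points along the fingers, y is the line along which they close (so a half turn about z gives the same grasp; the last joint's range is limited). The gripper opens to 85 mm and grips with 20 to 120 N. Pads are 22 mm wide; open, the fingers measure 114 mm over their backs; the gripper's body (76 mm by 85 mm) begins 54 mm behind the grasp point. The pads swing forward as they close: fully open they stand 13 mm farther back than shut.
Start: joints at [1.279, 0.052, 1.401, -0, 1.689, -0.07], TCP at [115.474, 512.164, 231.323] pointing down, gripper open.
Joint ranges: [-2.9, 2.9], [-0.91, 2.17], [0.12, 2.37], [-1.06, 4.2], [0.26, 2.73], [-2.93, 2.93]. Speed limits (rad/s): [2.57, 2.57, 3.01, 3.14, 3.14, 3.14].

## Interface

Orientations are given as [roll, pitch, yaw] about the fixed x, y, z axes, in that order (R = Rz(yaw) Ry(pitch) Rx(roll)).
In Python, from cell import ctrl, capture gives the robot as it stands. The module is installed in compiled form; this text tells all that it offers.
- The arm moves only by the tool arm_command, never from a script. Its argument "series" is a list of rows, each an object of numbers: "dx", "dy", "dz": the shift along the world's x, y, z in cm; "spin": the turn about the world's z in rad. In form: [{"dx": .., "dy": .., "dz": .., "spin": ..}, ...]. A call has 1 to 20 rows; each row is the pose to reach, as a shift and turn from the pose commanded when the call began; what a row does not reach only later rows make up. A row lasts 1/12 s, in which the tool goes at most 41.7 mm and 7.16 degrees, less where a joint would pass 70% of its speed; a pose out of reach is approached as far as the arm can. A call with a gripper value outside its range is refused whole. "fingers" is the closure, from 0 (fully open) to 1 (shut), set as the call begins (left out, the last holds). The fingers move at their own pace and stop on an object; the grip force is fixed at half the most. Time passes only in rows, so rows that repeat a pose let the fingers close. It gives the time, the measured TCP pose, the force, the opening and the grip force at its end, in the units of the state.
- ctrl.get_obs(): the state, without advancing time (a new reading comes with each control period).
- capture(name): name is "side" or "top"; returns a dict with "img" (384x512x3 uint8, blue, green, red), "range_z" (384x512 float32, mm along the optical axis (not along the pixel's ray), 0 where there is no reading), "camera_matrix" (3x3 intrinsics, pixels), "R" (3x3) and "t" (3): a world point X has camera coordinates R X + t. Camera axes: x right, y down, z forward; pixel columns grow to the right and rows downward; lengths in mm; the calibration is good to about 2 mm. A picture is of the moment at which its call begins.
- ctrl.sign_off(): hands the job in; it is judged then, once.
The state is a dict: "t": time; "joints": joint angles; "joint_velocities": joint speeds; "joint_efforts": joint torques, N m; "position": TCP position; "eef_rot": TCP orientation; "ft_force": force on the tool from outside, world axes, zero at the start; "ft_torque": the same for the moment, N m; "gripper_width": opening from 0.0 (shut) to 1.0 (fully open); "grip_force": force on a finger pad.
Only numpy, scipy, OpenCV 4.12 (cv2) and the standard library are available. Lean on these libraries where they do the work, as an engineer would, in place of code of your own. Each camera call takes 0.05 s, during which the arm holds its last target. There are 200 camera calls.

## Working session

There is one attempt and no reset: what is moved stays moved. The work goes in short steps, Python scripts to look and compute and a tool call to move; the robot and the scene stay as the last step left them, time stands still between calls to the robot, and variables do not carry over. Pictures are saved under pics/ and viewed, at most 10 in all, crops included, and the job is handed in when it is done.

Besides the shell and the picture viewer there is one more tool, called as a command line: name --argument value ..., lists and objects as JSON in quotes. arm_command: Moves the arm, as the interface text tells. Its arguments: {"type":"object","properties":{"series":{"type":"array"},"fingers":{"type":"number"}},"required":["series"]}

```bash
mkdir -p pics
cat > h.py <<'E'
import numpy as np, cv2
from cell import ctrl, capture
def snap(n,f):
    c=capture(n); cv2.imwrite('pics/'+f+'.png',c['img']); np.savez('pics/'+f+'.npz',**c); return c
def w(c,u,v,z=None):
    K=c['camera_matrix'];R=c['R'];t=c['t']
    r=np.linalg.inv(K)@np.array([u,v,1.])
    if z is None: return R.T@(r*np.median(c['range_z'][int(v)-1:int(v)+2,int(u)-1:int(u)+2])-t)
    o=-R.T@t; d=R.T@r; return o+d*(z-o[2])/d[2]
E
python3 - <<'E'
from h import *
a=snap('top','t0');b=snap('side','s0')
cv2.imwrite('pics/both.png',cv2.resize(np.vstack([a['img'],b['img']]),(800,1200))[:600])
o=ctrl.get_obs();print(o['position'],o['eef_rot'],o['t'])
E
```

```text
[115.40010706 511.87824857 230.52659286] [-3.14012797e+00 -1.12080969e-04  2.91976583e+00] 0.1
```

View pics/both.png

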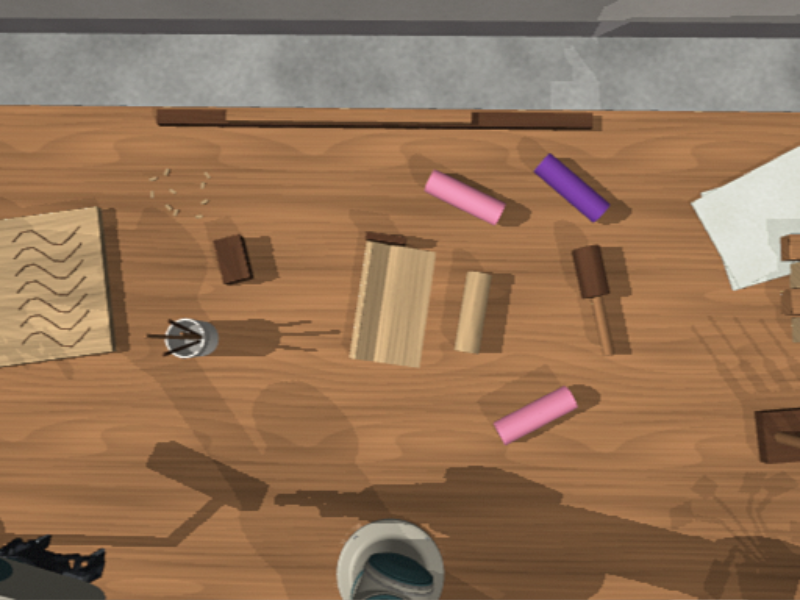

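View pics/s0.png

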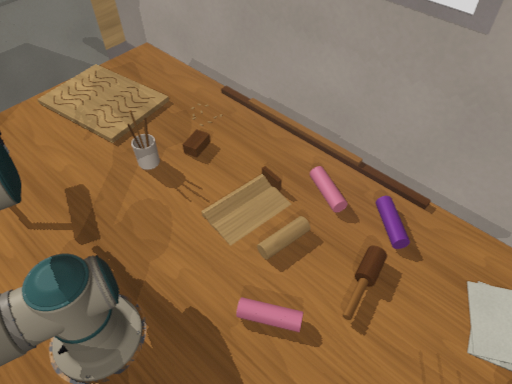

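The top view (800 px scale) shows the V-block around (393,303) with its stop at the top end, near (400,240). The blank is to its right at (473,312), the mallet at (593,298), the offcut at (233,260), the jar at (190,338) and a pink decoy at (537,415).

Run:
```python
from h import *
im=cv2.imread('pics/t0.png')[140:250,210:350]
cv2.imwrite('pics/c0.png',cv2.resize(im,None,fx=5,fy=5,interpolation=cv2.INTER_CUBIC))
```

```text
(no output)
```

View pics/c0.png

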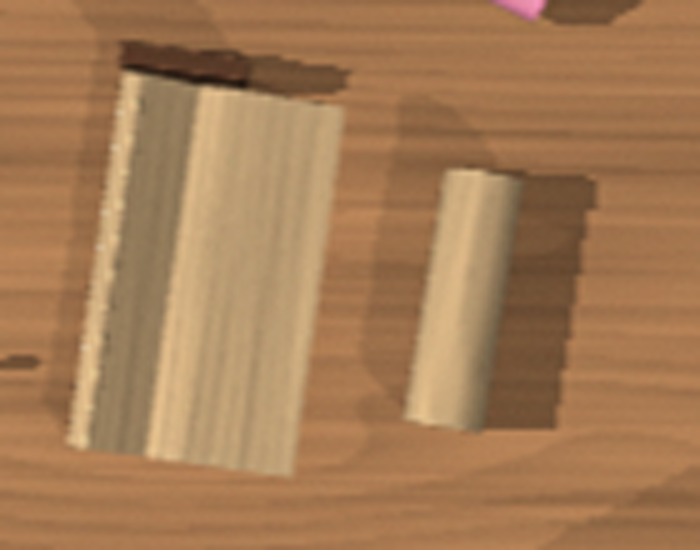

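The crop shows the ramp foot from (343,106) to (293,475) and the groove line from (197,88) to (150,457). The blank's corners are (445,168), (522,176), (482,430) and (406,420).

```bash
cat > m.py <<'E'
from h import *
c=dict(np.load('pics/t0.npz'))
f=lambda u,v,z:w(c,210+(u-2)/5,140+(v-2)/5,z)
F1,F0=f(343,106,0),f(293,475,0);G1,G0=f(197,88,3),f(150,457,3)
print(F1,F0,G1,G0)
d=(F1-F0)/np.linalg.norm(F1-F0)+(G1-G0)/np.linalg.norm(G1-G0);yaw=np.arctan2(d[1],d[0])
ex=np.array([np.cos(yaw),np.sin(yaw),0]);ey=np.array([-ex[1],ex[0],0])
O=((F1+F0)/2+94*ey+(G1+G0)/2)/2;O[2]=0
print('yaw',yaw,'O',O,'len',np.linalg.norm(F1-F0),np.linalg.norm(G1-G0),'sep',((G1+G0-F1-F0)/2)@ey)
P=[f(*p,25) for p in((445,168),(522,176),(482,430),(406,420))]
B=sum(P)/4;bx=(P[0]+P[1]-P[2]-P[3])/2
print('blank',B,'len',np.linalg.norm(bx),'yaw',np.arctan2(bx[1],bx[0]),'in V',(B-O)@ex,(B-O)@ey)
# depth check
R=c['R'];t=c['t'];K=c['camera_matrix'];v,u=np.mgrid[140:250,210:350]
z=c['range_z'][140:250,210:350];X=(np.stack([(u-K[0,2])/K[0,0]*z,(v-K[1,2])/K[1,1]*z,z],-1)-t)@R
xv=(X-O)@ex;yv=(X-O)@ey
for a in range(-230,60,8):
    m=(abs(xv)<50)&(abs(yv-a)<4);print(a,round(float(np.median(X[...,2][m])),1),end='; ')
for n,p in dict(mallet_head=(585,247),mallet_head2=(597,297),mallet_end=(611,354),pink1=(502,442),pink2=(578,390),pink3=(497,222)).items(): print(n,w(c,p[0]/1.5625,p[1]/1.5625,25))
E
python3 m.py
```

```text
[644.98635907 -80.9276914    0.        ] [407.86391816 -51.45427977   0.        ] [655.22205013  13.21726812   3.        ] [418.13026156  39.75632434   3.        ]
yaw -0.11756685086975041 O [537.06356881  26.82346312   0.        ] len 238.94713636130746 238.57249991040786 sep 93.24043011795371
blank [ 520.87356264 -157.07683045   25.        ] len 161.01118845508532 yaw -0.14795177474546162 in V 5.4925601791019165 -184.52985139813268
-230 0.6; -222 1.1; -214 0.6; -206 37.7; -198 45.0; -190 49.4; -182 51.3; -174 48.8; -166 44.1; -158 4.9; -150 0.5; -142 0.2; -134 0.3; -126 0.8; -118 1.2; -110 0.4; -102 0.7; -94 1.0; -86 1.7; -78 3.5; -70 4.7; -62 5.8; -54 8.0; -46 8.6; -38 11.0; -30 12.5; -22 13.3; -14 12.4; -6 8.9; 2 5.2; 10 8.8; 18 13.6; 26 18.1; 34 22.1; 42 24.6; 50 22.5; 58 0.8; mallet_head [ 653.26818196 -382.59715485   25.        ]
mallet_head2 [ 552.56502995 -406.07631093   25.        ]
mallet_end [ 439.03159219 -433.18288207   25.        ]
pink1 [ 262.2471973  -217.19175353   25.        ]
pink2 [ 366.80947085 -367.4709192    25.        ]
pink3 [ 702.37988787 -205.55806378   25.        ]
```

arm_command --series '[{"dx": 21.5, "dy": -36.2, "dz": 0, "spin": -1.467}, {"dx": 21.5, "dy": -36.2, "dz": 0, "spin": -1.467}, {"dx": 21.5, "dy": -36.2, "dz": 0, "spin": -1.467}, {"dx": 21.5, "dy": -36.2, "dz": 0, "spin": -1.467}, {"dx": 21.5, "dy": -36.2, "dz": 0, "spin": -1.467}, {"dx": 21.5, "dy": -36.2, "dz": 0, "spin": -1.467}, {"dx": 21.5, "dy": -36.2, "dz": 0, "spin": -1.467}, {"dx": 21.5, "dy": -36.2, "dz": 0, "spin": -1.467}, {"dx": 21.5, "dy": -36.2, "dz": 0, "spin": -1.467}, {"dx": 21.5, "dy": -36.2, "dz": 0, "spin": -1.467}, {"dx": 21.5, "dy": -36.2, "dz": 0, "spin": -1.467}, {"dx": 21.5, "dy": -36.2, "dz": 0, "spin": -1.467}, {"dx": 21.5, "dy": -36.2, "dz": 0, "spin": -1.467}, {"dx": 21.5, "dy": -36.2, "dz": 0, "spin": -1.467}, {"dx": 21.5, "dy": -36.2, "dz": 0, "spin": -1.467}]' --fingers 0.3

```text
t: 1.35
position: [330.2, 150.5, 231.2]
eef_rot: [-3.141, 0.0, 1.457]
ft_force: [-1.2, -0.1, 0.3]
gripper_width: 0.701
grip_force: 0.0
```

arm_command --series '[{"dx": 18.3, "dy": -36.7, "dz": 0, "spin": 0}, {"dx": 18.3, "dy": -36.7, "dz": 0, "spin": 0}, {"dx": 18.3, "dy": -36.7, "dz": 0, "spin": 0}, {"dx": 18.3, "dy": -36.7, "dz": 0, "spin": 0}, {"dx": 18.3, "dy": -36.7, "dz": 0, "spin": 0}, {"dx": 18.3, "dy": -36.7, "dz": 0, "spin": 0}, {"dx": 18.3, "dy": -36.7, "dz": 0, "spin": 0}, {"dx": 18.3, "dy": -36.7, "dz": 0, "spin": 0}, {"dx": 18.3, "dy": -36.7, "dz": 0, "spin": 0}, {"dx": 18.3, "dy": -36.7, "dz": 0, "spin": 0}, {"dx": 18.3, "dy": -36.7, "dz": 0, "spin": 0}, {"dx": 18.3, "dy": -36.7, "dz": -5, "spin": 0}, {"dx": 18.3, "dy": -36.7, "dz": -10, "spin": 0}, {"dx": 18.3, "dy": -36.7, "dz": -14, "spin": 0}, {"dx": 18.3, "dy": -36.7, "dz": -17, "spin": 0}, {"dx": 18.3, "dy": -36.7, "dz": -19, "spin": 0}, {"dx": 18.3, "dy": -36.7, "dz": -20.5, "spin": 0}, {"dx": 18.3, "dy": -36.7, "dz": -21.5, "spin": 0}, {"dx": 18.3, "dy": -36.7, "dz": -22.2, "spin": 0}, {"dx": 18.3, "dy": -36.7, "dz": -22.2, "spin": 0}]'

```text
t: 3.02
position: [513.3, -216.1, 8.4]
eef_rot: [-3.14, -0.001, 1.455]
ft_force: [-1.2, 0.3, 0.3]
gripper_width: 0.703
grip_force: 0.0
```

Run:
```python
from h import *
o=ctrl.get_obs();print(o['position'],o['eef_rot'],o['ft_force'])
b=snap('side','s1');a=snap('top','t1')
x=cv2.resize(b['img'][180:300,230:390],None,fx=3.75,fy=3.75)
y=cv2.resize(a['img'][140:250,210:370],None,fx=2.5,fy=2.5)
p=np.zeros((600,800,3),np.uint8);p[:450,:600]=x
cv2.imwrite('pics/c1.png',x)
```

```text
[ 513.27660974 -216.0668261     8.44224487] [-3.14028177e+00 -5.11492391e-04  1.45455759e+00] [-1.18474876  0.34971422  0.31465018]
```

View pics/c1.png

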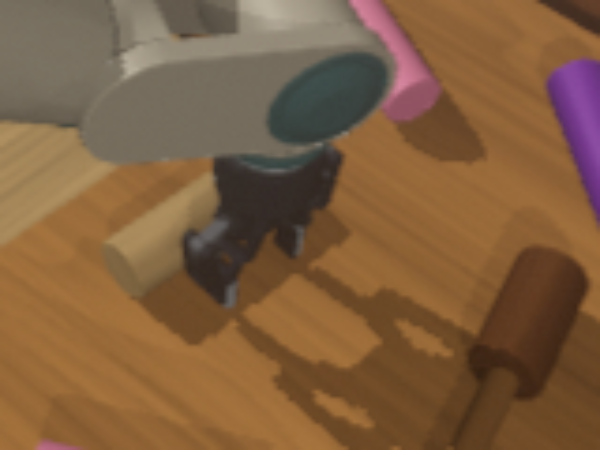

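The side crop shows the open fingers (tips around (225,300)) standing behind the blank, between it and the mallet, clear of both. I'll push now, slowly.

arm_command --series '[{"dx": 0.06, "dy": 0.5, "dz": 0, "spin": 0}, {"dx": 0.12, "dy": 1.0, "dz": 0, "spin": 0}, {"dx": 0.18, "dy": 1.5, "dz": 0, "spin": 0}, {"dx": 0.23, "dy": 2.0, "dz": 0, "spin": 0}, {"dx": 0.29, "dy": 2.5, "dz": 0, "spin": 0}, {"dx": 0.35, "dy": 3.0, "dz": 0, "spin": 0}, {"dx": 0.41, "dy": 3.5, "dz": 0, "spin": 0}, {"dx": 0.47, "dy": 4.0, "dz": 0, "spin": 0}, {"dx": 0.53, "dy": 4.5, "dz": 0, "spin": 0}, {"dx": 0.59, "dy": 5.0, "dz": 0, "spin": 0}, {"dx": 0.65, "dy": 5.5, "dz": 0, "spin": 0}, {"dx": 0.7, "dy": 6.0, "dz": 0, "spin": 0}, {"dx": 0.76, "dy": 6.5, "dz": 0, "spin": 0}, {"dx": 0.82, "dy": 7.0, "dz": 0, "spin": 0}, {"dx": 0.88, "dy": 7.5, "dz": 0, "spin": 0}, {"dx": 0.94, "dy": 8.0, "dz": 0, "spin": 0}, {"dx": 1.0, "dy": 8.5, "dz": 0, "spin": 0}, {"dx": 1.06, "dy": 9.0, "dz": 0, "spin": 0}]'

```text
t: 4.62
position: [524.1, -126.3, 9.3]
eef_rot: [3.141, -0.0, 1.453]
ft_force: [-0.2, -0.2, -0.2]
gripper_width: 0.701
grip_force: 0.0
```

```bash
cat > v.py <<'E'
from h import *
import sys
O=np.array([537.06,26.82,0]);y=-.1176;ex=np.array([np.cos(y),np.sin(y),0]);ey=np.array([-ex[1],ex[0],0])
p=ctrl.get_obs()['position'];print('tcp in V',(p-O)@ex,(p-O)@ey,p[2])
c=snap('top',sys.argv[1])
R=c['R'];t=c['t'];K=c['camera_matrix'];v,u=np.mgrid[0:384,0:512];z=c['range_z']
X=(np.stack([(u-K[0,2])/K[0,0]*z,(v-K[1,2])/K[1,1]*z,z],-1)-t)@R
xv=(X-O)@ex;yv=(X-O)@ey
for a in range(-110,115,15):   # max-height profile across the bar at each x
    m=(abs(xv-a)<5)&(X[...,2]>30)&(X[...,2]<62)&(yv>-200)&(yv<35)&(z>0)
    if m.any(): print(a,m.sum(),'y %.0f..%.0f'%(yv[m].min(),yv[m].max()),'top %.1f'%X[...,2][m].max())
b=capture('side')
cv2.imwrite('pics/'+sys.argv[1]+'_c.png',np.hstack([cv2.resize(c['img'][130:250,200:330],(400,369)),cv2.resize(b['img'][150:270,180:310],(400,369))]))
E
python3 v.py t2
```

```text
tcp in V 5.1245000295751115 -153.6069578522657 9.32788963801947
-65 36 y -136..-103 top 56.9
-50 34 y -137..-105 top 53.4
-35 29 y -140..-108 top 56.8
-20 5 y -126..-111 top 50.0
70 5 y -127..-92 top 51.8
85 12 y -138..-94 top 49.3
```

View pics/t2_c.png

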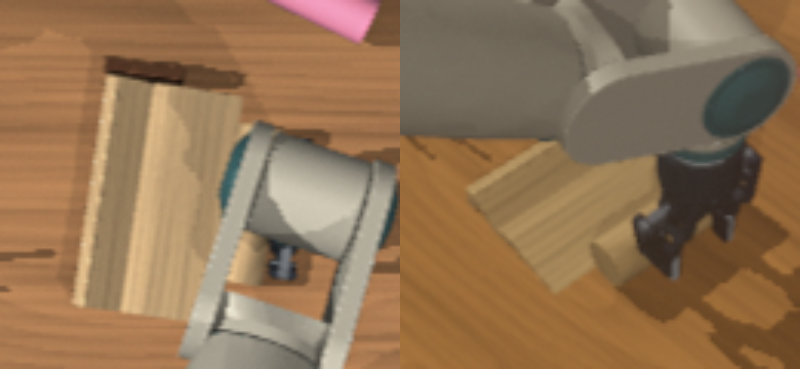

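The blank is square against both fingers, with its axis at y of about -118, just before the ramp foot. Next I'll push up the ramp, rising slightly and slowing at the end.

arm_command --series '[{"dx": 0.07, "dy": 0.6, "dz": 0, "spin": 0}, {"dx": 0.14, "dy": 1.2, "dz": 0, "spin": 0}, {"dx": 0.21, "dy": 1.8, "dz": 0, "spin": 0}, {"dx": 0.28, "dy": 2.4, "dz": 0, "spin": 0}, {"dx": 0.35, "dy": 3.0, "dz": 0, "spin": 0}, {"dx": 0.42, "dy": 3.6, "dz": 0.05, "spin": 0}, {"dx": 0.49, "dy": 4.2, "dz": 0.1, "spin": 0}, {"dx": 0.56, "dy": 4.8, "dz": 0.15, "spin": 0}, {"dx": 0.64, "dy": 5.4, "dz": 0.2, "spin": 0}, {"dx": 0.71, "dy": 6.0, "dz": 0.3, "spin": 0}, {"dx": 0.78, "dy": 6.6, "dz": 0.4, "spin": 0}, {"dx": 0.85, "dy": 7.2, "dz": 0.5, "spin": 0}, {"dx": 0.92, "dy": 7.8, "dz": 0.6, "spin": 0}, {"dx": 0.99, "dy": 8.4, "dz": 0.7, "spin": 0}, {"dx": 1.06, "dy": 9.0, "dz": 0.8, "spin": 0}, {"dx": 1.11, "dy": 9.4, "dz": 0.8, "spin": 0}, {"dx": 1.16, "dy": 9.8, "dz": 0.8, "spin": 0}, {"dx": 1.2, "dy": 10.2, "dz": 0.8, "spin": 0}, {"dx": 1.24, "dy": 10.5, "dz": 0.8, "spin": 0}, {"dx": 1.28, "dy": 10.8, "dz": 0.8, "spin": 0}]'

```text
t: 6.38
position: [536.8, -18.5, 17.2]
eef_rot: [-3.141, -0.0, 1.453]
ft_force: [-0.5, 1.4, -0.5]
gripper_width: 0.701
grip_force: 0.0
```

```bash
python3 v.py t3
```

```text
tcp in V 5.096057206530803 -45.0662928048786 17.214340660682396
-65 42 y -23..14 top 61.1
-50 41 y -23..14 top 60.8
-35 34 y -22..12 top 61.8
70 5 y -11..2 top 61.9
85 38 y -25..23 top 60.6
100 1 y 34..34 top 30.3
```

View pics/t3_c.png

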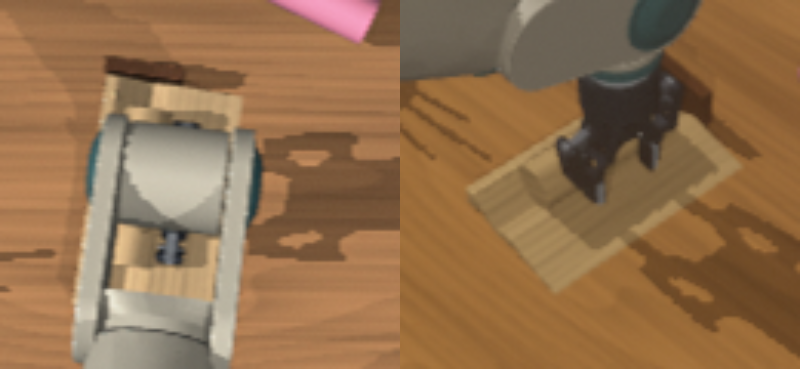

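The blank has dropped over the land into the groove, with its centre at y of about -4. I'll back off, lift clear, shut the fingers and move over the open end.

arm_command --series '[{"dx": -0.12, "dy": -1, "dz": 0, "spin": 0}, {"dx": -0.24, "dy": -2, "dz": 0, "spin": 0}, {"dx": -0.35, "dy": -3, "dz": 0, "spin": 0}, {"dx": -0.47, "dy": -4, "dz": 0, "spin": 0}, {"dx": -0.47, "dy": -4, "dz": 3, "spin": 0}, {"dx": -0.47, "dy": -4, "dz": 6, "spin": 0}, {"dx": -0.47, "dy": -4, "dz": 9, "spin": 0}, {"dx": -0.47, "dy": -4, "dz": 12, "spin": 0}, {"dx": -4, "dy": -4, "dz": 12, "spin": 0}, {"dx": -8, "dy": -4, "dz": 12, "spin": 0}, {"dx": -12, "dy": -4, "dz": 12, "spin": 0}, {"dx": -15, "dy": -4, "dz": 12, "spin": 0}, {"dx": -15, "dy": -4, "dz": 12, "spin": 0}]' --fingers 0.3

```text
t: 7.57
position: [382.7, -59.4, 136.6]
eef_rot: [-3.14, 0.0, 1.451]
ft_force: [-0.0, 0.5, 0.3]
gripper_width: 0.702
grip_force: 0.0
```

```bash
python3 v.py t4
```

```text
tcp in V -143.16515962946255 -103.69543082452546 136.61784540106586
-65 52 y -22..25 top 62.0
-50 51 y -21..27 top 61.4
-35 52 y -22..26 top 60.9
-20 54 y -23..25 top 59.5
-5 49 y -23..26 top 61.7
10 50 y -22..26 top 61.5
25 49 y -23..24 top 59.8
40 52 y -24..26 top 61.6
55 56 y -23..25 top 60.4
70 50 y -24..24 top 61.3
85 35 y -24..23 top 61.7
```

View pics/t4_c.png

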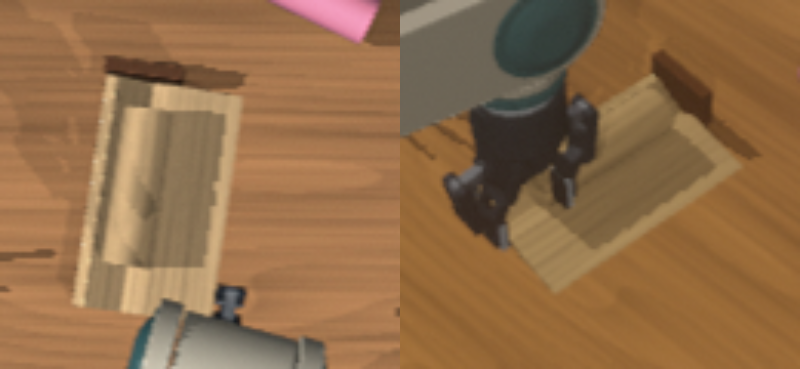

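The top view shows the blank seated in the groove with its axis at y of about +1, spanning roughly x = -72 to +88. I'll turn the shut fingers a quarter turn and come down in the groove behind its end.

arm_command --series '[{"dx": 0, "dy": 3, "dz": 0, "spin": 1.57}, {"dx": 0, "dy": 6, "dz": 0, "spin": 1.57}, {"dx": 4, "dy": 10, "dz": 0, "spin": 1.57}, {"dx": 4, "dy": 10, "dz": 0, "spin": 1.57}, {"dx": 4, "dy": 10, "dz": 0, "spin": 1.57}, {"dx": 4, "dy": 10, "dz": 0, "spin": 1.57}, {"dx": 4, "dy": 10, "dz": 0, "spin": 1.57}, {"dx": 4, "dy": 10, "dz": 0, "spin": 1.57}, {"dx": 4, "dy": 10, "dz": 0, "spin": 1.57}, {"dx": 4, "dy": 10, "dz": 0, "spin": 1.57}, {"dx": 4, "dy": 10, "dz": 0, "spin": 1.57}, {"dx": 4, "dy": 10, "dz": 0, "spin": 1.57}, {"dx": 4, "dy": 10, "dz": 0, "spin": 1.57}, {"dx": 4, "dy": 10, "dz": 0, "spin": 1.57}, {"dx": 4, "dy": 10, "dz": -3, "spin": 1.57}, {"dx": 4, "dy": 10, "dz": -6, "spin": 1.57}, {"dx": 4, "dy": 10, "dz": -8.5, "spin": 1.57}, {"dx": 4, "dy": 10, "dz": -10.5, "spin": 1.57}, {"dx": 4, "dy": 10, "dz": -11.5, "spin": 1.57}, {"dx": 4, "dy": 10, "dz": -11.5, "spin": 1.57}]' --fingers 1

```text
t: 9.33
position: [425.8, 41.0, 20.1]
eef_rot: [-3.141, -0.005, 3.021]
ft_force: [-1.2, -0.3, 0.9]
gripper_width: 0.001
grip_force: 0.0
```

```bash
python3 v.py t5
```

```text
tcp in V -112.12802828881343 1.0368250971652133 20.122821211808372
-65 40 y -22..25 top 61.2
-50 51 y -23..27 top 60.8
-35 53 y -22..26 top 59.8
-20 52 y -23..25 top 60.9
-5 50 y -23..26 top 61.1
10 51 y -22..26 top 60.6
25 54 y -23..25 top 61.8
40 50 y -24..26 top 59.4
55 52 y -23..32 top 60.0
70 51 y -24..25 top 60.1
85 37 y -24..23 top 61.0
```

View pics/t5_c.png

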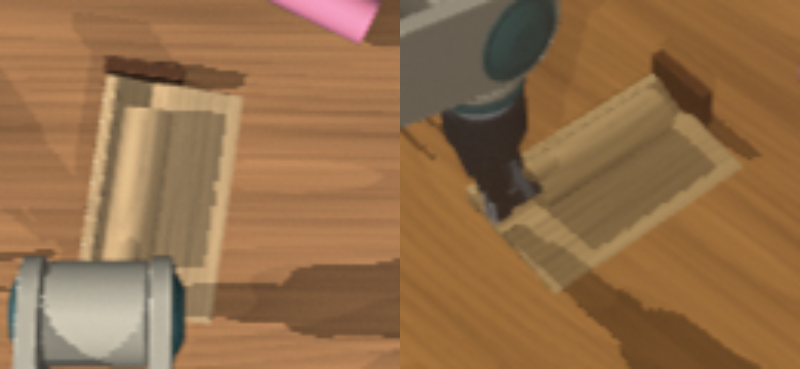

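The shut fingers are in the groove behind the blank's end, at x = -112. I'll push along the groove, slowing towards the end.

arm_command --series '[{"dx": 0.4, "dy": -0.05, "dz": 0, "spin": 0}, {"dx": 0.8, "dy": -0.09, "dz": 0, "spin": 0}, {"dx": 1.2, "dy": -0.14, "dz": 0, "spin": 0}, {"dx": 1.6, "dy": -0.19, "dz": 0, "spin": 0}, {"dx": 2.0, "dy": -0.24, "dz": 0, "spin": 0}, {"dx": 2.4, "dy": -0.28, "dz": 0, "spin": 0}, {"dx": 2.7, "dy": -0.32, "dz": 0, "spin": 0}, {"dx": 3.0, "dy": -0.35, "dz": 0, "spin": 0}, {"dx": 3.3, "dy": -0.39, "dz": 0, "spin": 0}, {"dx": 3.6, "dy": -0.42, "dz": 0, "spin": 0}, {"dx": 3.9, "dy": -0.46, "dz": 0, "spin": 0}, {"dx": 4.2, "dy": -0.5, "dz": 0, "spin": 0}, {"dx": 4.5, "dy": -0.53, "dz": 0, "spin": 0}, {"dx": 4.8, "dy": -0.57, "dz": 0, "spin": 0}, {"dx": 5.0, "dy": -0.59, "dz": 0, "spin": 0}, {"dx": 5.2, "dy": -0.61, "dz": 0, "spin": 0}, {"dx": 5.4, "dy": -0.64, "dz": 0, "spin": 0}, {"dx": 5.4, "dy": -0.64, "dz": 0, "spin": 0}]'

```text
t: 10.93
position: [481.3, 34.7, 22.4]
eef_rot: [3.141, 0.0, 3.023]
ft_force: [0.1, 0.3, 0.4]
gripper_width: -0.007
grip_force: 0.0
```

```bash
python3 v.py t6; python3 -c "
from h import *
print(ctrl.get_obs()['ft_force'])"
```

```text
tcp in V -56.326314891971904 1.3235031847233967 22.400256391245527
-5 2 y -23..23 top 47.7
10 49 y -22..26 top 59.3
25 52 y -23..25 top 61.2
40 47 y -24..23 top 61.4
55 52 y -23..25 top 60.8
70 51 y -24..24 top 60.4
85 46 y -24..23 top 60.8
100 52 y -23..25 top 61.9
[-0.3026955   0.70364903 -0.27247496]
```

View pics/t6_c.png

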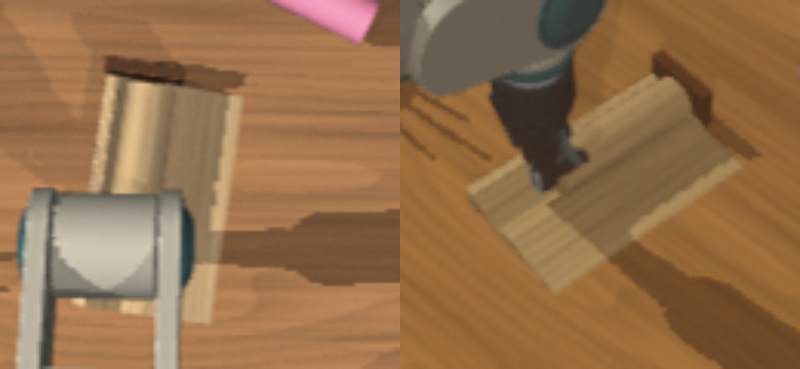

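The blank is nearly at the stop, with a few millimetres left. I'll go on slowly and watch the force.

arm_command --series '[{"dx": 0.1, "dy": -0.01, "dz": 0, "spin": 0}, {"dx": 0.2, "dy": -0.02, "dz": 0, "spin": 0}, {"dx": 0.3, "dy": -0.03, "dz": 0, "spin": 0}, {"dx": 0.4, "dy": -0.05, "dz": 0, "spin": 0}, {"dx": 0.4, "dy": -0.05, "dz": 0, "spin": 0}]'

```text
t: 11.45
position: [485.1, 34.3, 22.3]
eef_rot: [3.141, 0.0, 3.023]
ft_force: [0.1, -0.0, 0.7]
gripper_width: 0.0
grip_force: 0.0
```

arm_command --series '[{"dx": 0.05, "dy": -0.01, "dz": 0, "spin": 0}, {"dx": 0.1, "dy": -0.01, "dz": 0, "spin": 0}, {"dx": 0.15, "dy": -0.02, "dz": 0, "spin": 0}, {"dx": 0.2, "dy": -0.02, "dz": 0, "spin": 0}, {"dx": 0.2, "dy": -0.02, "dz": 0, "spin": 0}]'

```text
t: 11.87
position: [487.0, 34.0, 22.3]
eef_rot: [3.142, 0.0, 3.023]
ft_force: [-0.2, 0.3, 0.5]
gripper_width: 0.001
grip_force: 0.2
```

arm_command --series '[{"dx": 0.05, "dy": -0.01, "dz": 0, "spin": 0}, {"dx": 0.1, "dy": -0.01, "dz": 0, "spin": 0}, {"dx": 0.15, "dy": -0.02, "dz": 0, "spin": 0}, {"dx": 0.2, "dy": -0.02, "dz": 0, "spin": 0}, {"dx": 0.2, "dy": -0.02, "dz": 0, "spin": 0}]'

```text
t: 12.28
position: [489.0, 33.8, 22.3]
eef_rot: [3.142, 0.0, 3.023]
ft_force: [-0.3, -0.2, -0.5]
gripper_width: -0.003
grip_force: 0.2
```

arm_command --series '[{"dx": 0.05, "dy": -0.01, "dz": 0, "spin": 0}, {"dx": 0.1, "dy": -0.01, "dz": 0, "spin": 0}, {"dx": 0.15, "dy": -0.02, "dz": 0, "spin": 0}, {"dx": 0.2, "dy": -0.02, "dz": 0, "spin": 0}, {"dx": 0.2, "dy": -0.02, "dz": 0, "spin": 0}]'

```text
t: 12.7
position: [489.1, 33.8, 21.8]
eef_rot: [-3.141, -0.005, 3.023]
ft_force: [-10.1, 1.0, 5.9]
gripper_width: -0.001
grip_force: 5.4
```

The force rose to 10 N and the motion stopped, so the blank is butted. I'll withdraw and lift.

arm_command --series '[{"dx": -0.2, "dy": 0.02, "dz": 0, "spin": 0}, {"dx": -0.6, "dy": 0.07, "dz": 0, "spin": 0}, {"dx": -1.5, "dy": 0.18, "dz": 0, "spin": 0}, {"dx": -3, "dy": 0.35, "dz": 0, "spin": 0}, {"dx": -4.5, "dy": 0.53, "dz": 0, "spin": 0}, {"dx": -5, "dy": 0.6, "dz": 2, "spin": 0}, {"dx": -5, "dy": 0.6, "dz": 5, "spin": 0}, {"dx": -5, "dy": 0.6, "dz": 9, "spin": 0}, {"dx": -8, "dy": 0.6, "dz": 12, "spin": 0}, {"dx": -10, "dy": 0.6, "dz": 15, "spin": 0}, {"dx": -10, "dy": 0.6, "dz": 15, "spin": 0}]'

```text
t: 13.62
position: [391.5, 39.8, 179.1]
eef_rot: [3.14, 0.012, 3.023]
ft_force: [0.9, 0.2, 0.7]
gripper_width: 0.001
grip_force: 0.0
```

```bash
python3 v.py t7
```

```text
tcp in V -146.09540665534607 -4.171257133108504 179.10105340174889
-35 52 y -22..27 top 60.1
-20 51 y -23..25 top 60.6
-5 48 y -23..26 top 60.8
10 50 y -22..26 top 60.8
25 53 y -23..24 top 61.8
40 53 y -24..26 top 60.8
55 47 y -23..25 top 61.6
70 49 y -24..24 top 61.1
85 48 y -24..23 top 58.9
100 49 y -23..25 top 60.6
```

View pics/t7_c.png

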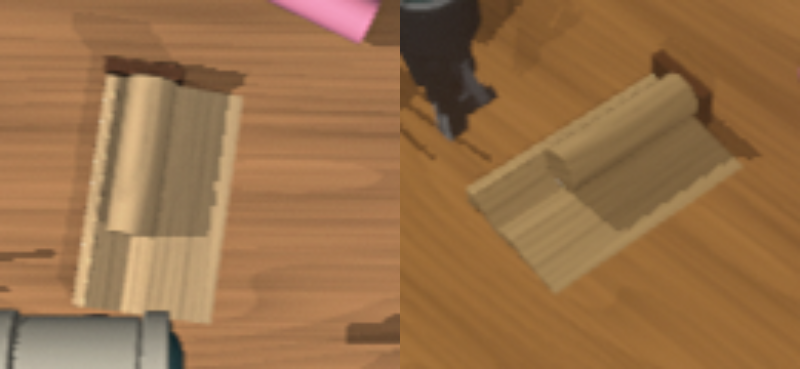

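The blank lies in the groove against the stop and the hand is clear.

```bash
python3 -c "
from cell import ctrl
print(ctrl.sign_off())"
```

```text
the job is handed in; nothing more can be done
None
```

I rolled the blank up the ramp into the groove and slid it against the end stop (force rose to 10 N at contact), then withdrew the hand and handed the job in at about 14 s; no verdict came back.

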